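# Hang the drill-bit holder back in its slot on the tool rail

### The arm

A 7-joint arm with a two-finger parallel gripper is mounted at the origin on the work surface. World frame = base frame: x ahead of the robot, y to its left, z up, the work surface at z = 0. Lengths are in m, angles in rad, forces in N, time in s.
With the tool pointing down it reaches from about 0.4 to 0.85 m from the base axis. Payload 10.4 kg.
Tool frame: the origin (TCP) lies at the very end of the fingers, on their centre line; the grasp point (between the pads) lies 19 mm behind it; z points along the fingers, y is the line along which they close (so a half turn about z gives the same grasp; the last joint's range is limited). The gripper opens to 87 mm and grips with 3 to 60 N. Pads are 19 mm wide; open, the fingers measure 117 mm over their backs; the gripper's body (75 mm by 190 mm) begins 51 mm behind the grasp point.
Start: joints at [1.08, 0.332, -0.065, 1.46, 0.022, 1.35, -0.088], TCP at [0.282, -0.558, 0.223] pointing down, gripper open.
Joint ranges: [-2.6, 2.6], [-0.5, 2.12], [-1.47, 1.34], [0.16, 2.42], [-1.27, 4.41], [0.06, 2.06], [-2.6, 2.6]. Speed limits (rad/s): [2.22, 2.22, 2.79, 2.79, 3.14, 3.14, 3.14].

### API

Orientations are given as a unit quaternion [x, y, z, w].
In Python, from bench import r gives the robot as it stands.
- The arm moves only by the shell command python3 -m crank 'ROWS' [FORCE]. ROWS is JSON, a list that holds one entry, the list of rows, each a list of 5 numbers: the shift along the tool's x, y, z in mm, then the turn about the tool's z in degrees, then the opening, from -1 (shut) to 1 (fully open). A call has 1 to 20 rows; each row is the pose to reach, as a shift and turn from the pose commanded when the call began, along the tool's axes at that moment; what a row does not reach only later rows make up. A row lasts 1/10 s, in which the tool goes at most 50 mm and 8.59 degrees, less where a joint would pass 70% of its speed; a pose out of reach is approached as far as the arm can. A call with a gripper value outside its range is refused whole. The fingers move at their own pace and stop on an object; FORCE is the grip in N (left out, the last holds). Time passes only in rows, so rows that repeat a pose let the fingers close. It gives the time, the measured TCP pose, the force, the opening and the grip force at its end, in the units of the state.
- r.read_state(): the state, without advancing time (a new reading comes with each control period).
- r.camera(name): name is "scene" or "top" or "wrist"; returns a dict with "image" (384x512x3 uint8, red, green, blue), "vfov" (degrees; the focal length in pixels is half the picture's height over the tangent of half this angle, whatever the lens; pixels are square), "cx", "cy" (the principal point, pixels), "eye" and "attitude" of the camera in the world. Camera axes: x right, y down, z forward; pixel columns grow to the right and rows downward; lengths in m; the calibration is good to about 2 mm. A picture is of the moment at which its call begins. There is no depth.
- r.close_job(): hands the job in; it is judged then, once.
The state is a dict: "time": time; "joint_positions": joint angles; "joint_vel": joint speeds; "joint_torque": joint torques, N m; "ee_pos": TCP position; "eef_rot": TCP orientation; "ft_force": force on the tool from outside, world axes, zero at the start; "torque": the same for the moment, N m; "width": finger opening in m; "grip_force": force on a finger pad.
Only numpy, scipy, OpenCV 4.12 (cv2) and the standard library are available. Lean on these libraries where they do the work, as an engineer would, in place of code of your own. Each camera call takes 0.05 s, during which the arm holds its last target. There are 200 camera calls.

### The job

Pick up the drill-bit holder by its blue tab and hang it on the tool rail in the narrow gap between the chisel and screwdriver holders, bits facing the same way as their handles. Its key must drop fully home in the slot of the steel insert, which sits somewhere in that gap: find it by feel, pressing gently. Do not push the neighbours out of place, leave the hammer alone, and leave the holder hanging still.

Things in the scene. Friction and masses are not known exactly. Their poses are not given: they have to be found in the camera images.
- holder: Loose drill-bit holder, 0.2 to 0.45 kg: orange block 40 (x) x 30 (y) x 100 (z) mm, standing on the bench at first. Origin: centre of its underside, z up. +x = front with 3 bits (below z = 97 mm), -x = back with the steel hook. Nothing of it is beyond y = +-15 mm. It hangs with its back face (x = -20 mm) against the rail's front.
- holder_tab (a point): Centre of the blue grip tab, 20 x 20 mm, 50 mm tall, upright on the hook plate at (-8, 0, 129) mm in the holder's frame (tab z = 104 to 154 mm). Take it here from above, closing along the holder's x or y.
- holder_key (a point): (-31.5, 0, 100) mm in the holder's frame: middle of the hook's throat, at the underside of the 4 mm thick, 30 mm wide hook plate. Below it the key, a bar 10 mm wide (y) and 8 mm deep, fills the throat from front to back (x). With the key home this point is level with rail_top; with the key riding on the insert, 8 mm higher.
- holder_lip (a point): (-43, 0, 90) mm in the holder's frame: inner face of the hook's rear lip, which goes down to z = 75 mm, its foot flared outwards to x = -51 mm. The throat between lip and block is 23 mm wide, for the 18 mm thick rail.
- rail: Fixed tool rail: upright wooden board 18 mm thick (x), 300 mm long (y), from 50 to 176 mm above the bench, on feet with two posts on its -x side at y = +-135 mm. Origin on the bench below its middle, z up; +x = the side where the holders hang.
- rail_top (a point): Rail's middle (x = y = 0) at the top of the bright steel insert, 175 mm above the bench. The insert has one slot, 13 mm wide (y), 14 mm deep, through in x. The slot's centre is anywhere up to 8 mm either way along the rail's y from here, new each time and not measured. The 10 mm key drops in only within about 1.5 mm of its centre. The insert is rigid.
- chisels: Chisel holder, loose, 0.45 kg, hanging in a slot of its own with its middle 47.5 mm along y from the rail's middle: pale wooden block 44 mm wide, two wooden handles in front (+x). Origin: on its underside, 29.5 mm in front of the rail's mid-plane, 76 mm above the bench. Its highest point is 180 mm above the bench. The gap starts 25.5 mm from the rail's middle.
- drivers: Screwdriver holder: same shape, size and mass as the chisel holder but grey with red handles, hanging likewise 47.5 mm from the rail's middle on the other side. Which of the two is on which side changes.
- hammer: Hammer, 260 mm long, lying on the bench; origin on its handle's line. Not needed: leave it.

How it is judged:
On the way, in this order (a step that is already met when the one before it is completed fails the run):
1. the holder is lifted clear of the bench (height (world z) of holder above 0.04 m), for 0.1 s.
2. the holder's hook straddles the rail in the gap, bits to the front (height (world z) of holder between 0.068 and 0.09 m and x of holder_key in the frame of rail_top between -0.006 and 0.006 m and y of holder_key in the frame of rail_top between -0.014 and 0.014 m and x of holder in the frame of rail above 0.02 m), for 0.1 s.
At the end, for the whole second after the job is handed in: Holder released and still (< 20 mm/s) on the rail, bits to the front, tilt < 0.12 rad, key home in the slot: hook plate's underside -4 to +3 mm from the insert's top, within 14 mm of the rail's middle. Both neighbours within 8 mm of their start, tilt < 0.12 rad (z of holder_key in the frame of rail_top between -0.004 and 0.003 m and horizontal distance between holder_key and rail_top below 0.014 m and x of holder in the frame of rail above 0.02 m and angle between each of holder, chisels, drivers's own z axis and vertical below 0.12 rad and linear speed of holder below 0.02 m/s and distance of each of chisels, drivers from where it was at the start of the episode below 0.008 m and contact force between the fingers and holder below 0.1 N); the robot touches nothing.
It fails at once if the holder is pressed against the rail or its insert with more than 35 N (contact force between holder and rail above 35 N).
It fails at once if the chisel holder is pushed with more than 15 N (contact force between any of holder, the arm and chisels above 15 N).
It fails at once if the screwdriver holder is pushed with more than 15 N (contact force between any of holder, the arm and drivers above 15 N).
It fails at once if a neighbour is dislodged: moved more than 12 mm or tilted more than 0.2 rad (distance of any of chisels, drivers from where it was at the start of the episode above 0.012 m or angle between any of chisels, drivers's own z axis and vertical above 0.2 rad).
It fails at once if the hammer is moved by more than 20 mm (distance of hammer from where it was at the start of the episode above 0.02 m).
It also fails if it takes over 67 s, if anything falls off the work surface, if the arm or the gripper's body presses on something with over 40 N, if the wrist force passes 120 N, or if a joint passes its speed limit or range.

## Working session

There is one attempt and no reset: what is moved stays moved. The work goes in short steps, Python scripts to look and compute and a shell command to move; the robot and the scene stay as the last step left them, time stands still between calls to the robot, and variables do not carry over. Pictures are saved under pics/ and viewed, at most 10 in all, crops included, and the job is handed in when it is done.

```bash
mkdir -p pics; ls; python3 - <<'E'
from bench import r
import cv2,json
for n in("scene","top"):
    c=r.camera(n); cv2.imwrite(f"pics/{n}0.png",cv2.cvtColor(c["image"],cv2.COLOR_RGB2BGR))
    print(n,{k:v for k,v in c.items() if k!="image"})
s=r.read_state();print(s)
E
```

```text
pics
scene {'vfov': 51.31128072640148, 'cx': 253.34571975089656, 'cy': 191.84974110717042, 'eye': array([ 1.35700478, -0.32270307,  0.90982799]), 'attitude': array([ 0.74109639,  0.52364119, -0.24452769, -0.34173418])}
top {'vfov': 49.37962443683207, 'cx': 256.8621042296113, 'cy': 196.83867638852612, 'eye': array([ 0.26088283, -0.01960327,  1.26874663]), 'attitude': array([ 0.70578933, -0.70207028,  0.05903827, -0.07398123])}
{'time': 0.1, 'joint_positions': array([ 1.08037384,  0.33277235, -0.06474918,  1.46084285,  0.02158856,
        1.34990893, -0.08851154]), 'joint_vel': array([ 0.00133062, -0.00046578, -0.00027461, -0.00130425,  0.00086676,
        0.00049727,  0.00056193]), 'joint_torque': array([ 1.56372316e-03, -6.24546647e+01,  2.45208980e-02, -3.90721965e+01,
       -6.14408660e-02,  3.65827815e-02,  1.24208741e-04]), 'ee_pos': array([ 0.2817115 , -0.5575245 ,  0.22186323]), 'eef_rot': array([ 9.72761136e-01,  2.31808950e-01, -1.57586194e-04, -5.97819368e-04]), 'ft_force': array([-0.19065239, -0.3173075 , -0.84099414]), 'torque': array([-0.03897458, -0.01327814,  0.05044935]), 'grip_force': 0.0, 'width': 0.08679209143005868}
```

View pics/scene0.png

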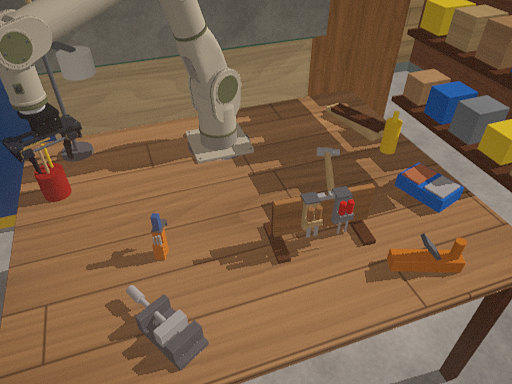

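View pics/top0.png

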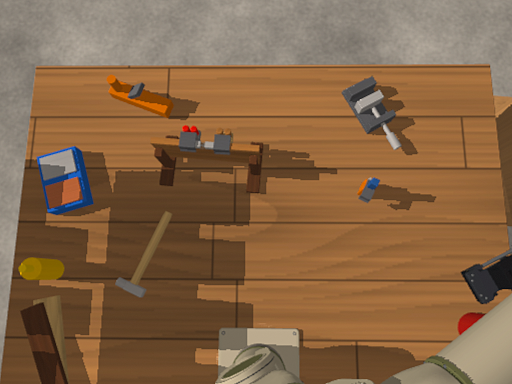

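The scene view shows the holder near (158,238), and the rail with chisels at (313,215) and drivers at (345,210). In the top view the holder is at (369,188) and the rail at (207,146), with the handles facing away from the robot. I'll enlarge these.

```bash
cat > h.py <<'E'
import numpy as np,cv2
from scipy.spatial.transform import Rotation as R
def cam(c):
    f=c["image"].shape[0]/2/np.tan(np.radians(c["vfov"])/2)
    return f,R.from_quat(c["attitude"]).as_matrix(),np.array(c["eye"])
def proj(c,P):
    f,M,e=cam(c); q=(np.atleast_2d(P)-e)@M
    return np.c_[c["cx"]+f*q[:,0]/q[:,2],c["cy"]+f*q[:,1]/q[:,2]]
def onz(c,uv,z):
    f,M,e=cam(c); d=M@np.array([(uv[0]-c["cx"])/f,(uv[1]-c["cy"])/f,1]); return e+d*(z-e[2])/d[2]
def crop(c,x0,y0,w,h,s):
    return cv2.cvtColor(cv2.resize(c["image"][y0:y0+h,x0:x0+w],None,fx=s,fy=s,interpolation=cv2.INTER_CUBIC),cv2.COLOR_RGB2BGR)
E
python3 - <<'E'
from bench import r
from h import *
t=r.camera("top");s=r.camera("scene")
print(proj(t,[0,0,0]),proj(s,[0,0,0]))
a=np.vstack([crop(t,140,115,133,40,6)[:, :798],np.hstack([crop(t,340,165,66,50,6),crop(s,135,205,67,50,6)[:,:402]])])
cv2.imwrite("pics/c1.png",a);print(a.shape)
b=crop(s,262,170,120,96,6);cv2.imwrite("pics/c2.png",b)
import pickle;pickle.dump((t,s),open("c.pkl","wb"))
E
```

```text
[[258.45948178 369.0650922 ]] [[218.87455874 142.58695243]]
(540, 798, 3)
```

View pics/c1.png

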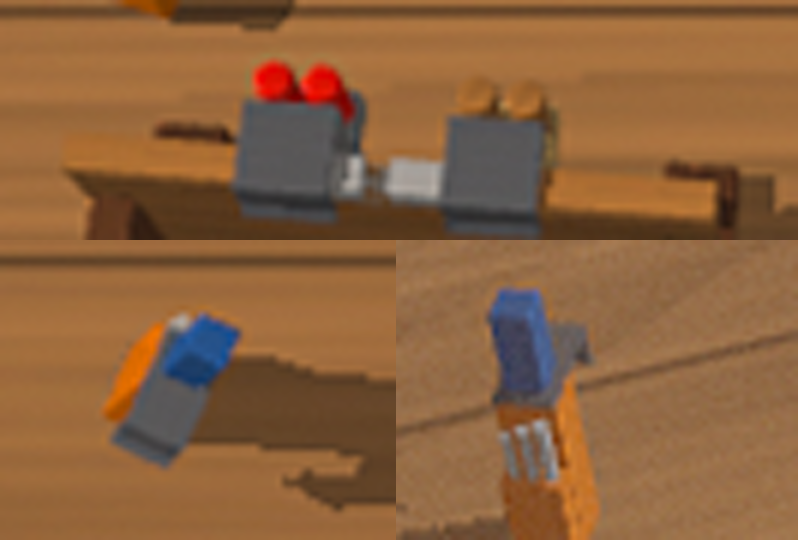

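View pics/c2.png

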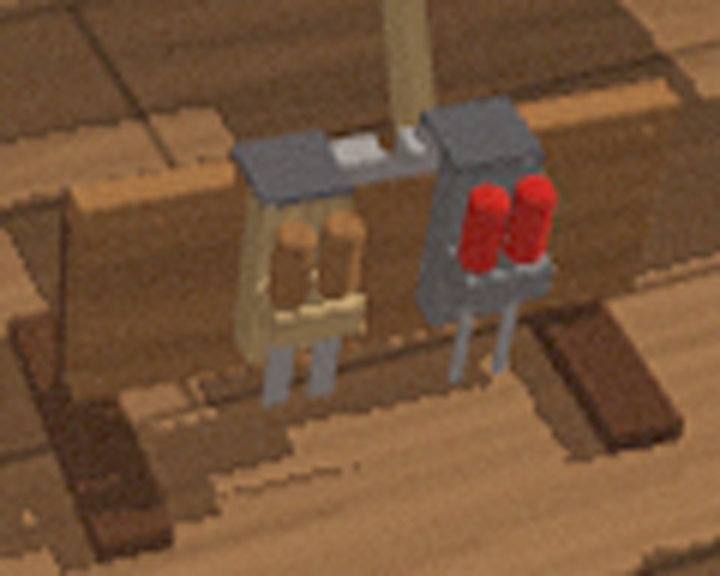

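The slot shows in the top crop as a dark notch near (374,178), left of the gap's middle towards the drivers. The holder is yawed with its front up and to the right. Next I'll fit both poses.

```bash
cat > fit.py <<'E'
import pickle
from h import *
from scipy.optimize import least_squares
t,s=pickle.load(open("c.pkl","rb"))
def tf(p,P):
    c,q=np.cos(p[2]),np.sin(p[2]);P=np.array(P,float)/1000
    return np.c_[p[0]+c*P[:,0]-q*P[:,1],p[1]+q*P[:,0]+c*P[:,1],P[:,2]]
T=lambda L,ox,oy:np.array(L)/6+[ox-.42,oy-.42]
def run(name,p0,A,ua,B,ub):
    f=lambda p:np.r_[(proj(t,tf(p,A))-ua).ravel(),(proj(s,tf(p,B))-ub).ravel()]
    o=least_squares(f,p0,loss="soft_l1");print(name,o.x,np.degrees(o.x[2]));print(f(o.x).reshape(-1,2).round(1).tolist());return o.x
C=[[9,150,176],[9,-150,176],[-9,-150,176]]
rp=run("rail",[.6,.1,-.07],C,T([[63,135],[718,180],[715,222]],140,115),
 [[9,-150,176],[9,150,176],[-9,-150,176],[-9,150,176]],T([[72,212],[683,100],[80,185],[668,80]],262,170))
sl=onz(t,T([[374,178]],140,115)[0],.175)
print("slot in rail y",((sl[:2]-rp[:2])@[-np.sin(rp[2]),np.cos(rp[2])])*1000)
# holder from blue masks
def mask(c,x0,y0,w,h):
    i=c["image"][y0:y0+h,x0:x0+w];hsv=cv2.cvtColor(i,cv2.COLOR_RGB2HSV)
    return cv2.inRange(hsv,(100,90,40),(130,255,255))>0
from scipy.optimize import minimize
tab=[[x,y,z] for x in(-18,2) for y in(-10,10) for z in(104,154)]
W=[(t,340,165,66,50),(s,135,205,67,50)]
M=[cv2.resize(mask(*w).astype(np.uint8)*255,None,fx=8,fy=8,interpolation=cv2.INTER_LINEAR)>127 for w in W]
lip=[[-46,15,104],[-46,-15,104]];ulip=T([[115,437-240],[170,464-240]],340,165)
def cost(p,full=False):
    k=[]
    for w,m in zip(W,M):
        z=np.zeros(m.shape,np.uint8);q=(proj(w[0],tf(p,tab))-[w[1],w[2]]+.5)*8
        cv2.fillConvexPoly(z,cv2.convexHull(q.astype(np.float32)).round().astype(int),1)
        k.append(1-(m&(z>0)).sum()/(m|(z>0)).sum())
    l=proj(t,tf(p,lip))-ulip
    return (k,l) if full else sum(k)+.01*np.sum(l**2)
g=onz(t,(374.5,222/6*0+182),.13)
b=min((minimize(cost,[g[0]-dx,g[1],y],method="Nelder-Mead",options=dict(initial_simplex=[[g[0]+a,g[1]+b_,y+c] for a,b_,c in((0,0,0),(.02,0,0),(0,.02,0),(0,0,.3))])) for y in(-.7,-.45,-.2) for dx in(0,)),key=lambda o:o.fun)
print("holder",b.x,np.degrees(b.x[2]),cost(b.x,True));print("tab",tf(b.x,[[-8,0,129]]))
E
python3 fit.py
```

```text
rail [ 0.61555611  0.15031822 -0.07801558] -4.469963339945905
[[0.2, -0.2], [-0.4, 0.5], [-0.5, -0.1], [2.0, 0.1], [-0.2, 0.4], [-1.3, 0.4], [-0.6, -0.1]]
slot in rail y 5.698819005417766
holder [ 0.52316083 -0.31904185 -0.48315949] -27.682999697485258 ([np.float64(0.16373115400873606), np.float64(0.6194295900178253)], array([[ 0.77711888, -2.48982986],
       [ 1.26997542, -2.10979401]]))
tab [[ 0.51607658 -0.31532521  0.129     ]]
```

```bash
python3 -m crank '[[[20,-5,-40,0,1],[60,-20,-40,-6,1],[100,-35,-40,-12,1],[140,-50,-40,-18,1],[180,-65,-40,-24,1],[220,-80,-40,-30,1],[260,-90,-40,-35,1],[290,-100,-40,-35.5,1],[318,-110,-40,-35.5,1],[318,-110,-40,-35.5,1],[318,-110,-40,-35.5,1],[318,-110,-40,-35.5,1],[318,-110,-40,-35.5,1]]]' 20
python3 - <<'E'
from bench import r
from h import *
import pickle
w=r.camera("wrist");s=r.camera("scene");st=r.read_state()
pickle.dump((w,s,st),open("w.pkl","wb"));print(w["eye"],st["ee_pos"],R.from_quat(st["eef_rot"]).as_matrix().round(3),st["joint_positions"],w["vfov"])
cv2.imwrite("pics/w1.png",cv2.cvtColor(w["image"],cv2.COLOR_RGB2BGR))
E
```

```text
time: 1.5
ee_pos: [0.5152, -0.3175, 0.2626]
eef_rot: [0.856, 0.516, -0.0, 0.0]
ft_force: [0.3, -0.2, 0.9]
width: 0.0869
grip_force: 0.0
[ 0.54776873 -0.25565934  0.42420347] [ 0.51547171 -0.31718337  0.2626192 ] [[ 0.466  0.885 -0.   ]
 [ 0.885 -0.466 -0.   ]
 [-0.     0.    -1.   ]] [ 0.73365907  0.2899975  -0.32265465  1.44191638  0.09210842  1.42436684
 -0.07484841] 65.99526586606319
```

View pics/w1.png

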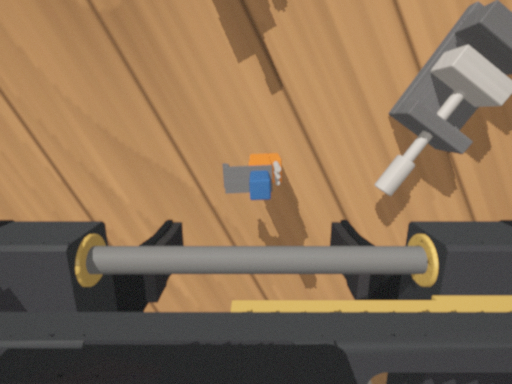

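The wrist view shows the tab at (260,185), aligned with the picture, with the plate to its left and the bits to its right at (277,170). I'll refit with this view.

```bash
cat > fit2.py <<'E'
import pickle
from h import *
from scipy.optimize import minimize
exec(open("fit.py").read().split("T=lambda")[0].split("t,s=")[0])
t,_=pickle.load(open("c.pkl","rb"));w,s,st=pickle.load(open("w.pkl","rb"))
def tf(p,P):
    c,q=np.cos(p[2]),np.sin(p[2]);P=np.array(P,float)/1000
    return np.c_[p[0]+c*P[:,0]-q*P[:,1],p[1]+q*P[:,0]+c*P[:,1],P[:,2]]
tab=[[x,y,z] for x in(-18,2) for y in(-10,10) for z in(104,154)]
W=[(t,340,165,66,50),(s,135,195,67,60),(w,220,145,80,70)]
M=[]
for c,x0,y0,a,b in W:
    i=c["image"][y0:y0+b,x0:x0+a].astype(float);m=((i[...,2]>1.35*i[...,0])&(i[...,2]>50)).astype(np.uint8)*255
    m=cv2.resize(m,None,fx=8,fy=8,interpolation=cv2.INTER_LINEAR)>127;M.append(m);yy,xx=np.nonzero(m);print(m.sum()/64,xx.min()/8+x0,xx.max()/8+x0,yy.min()/8+y0,yy.max()/8+y0)
def ks(p):
    k=[]
    for v,m in zip(W,M):
        z=np.zeros(m.shape,np.uint8);q=(proj(v[0],tf(p,tab))-[v[1],v[2]]+.5)*8
        cv2.fillConvexPoly(z,cv2.convexHull(q.astype(np.float32)).round().astype(int),1)
        k.append(1-(m&(z>0)).sum()/(m|(z>0)).sum())
    return np.array(k)
for sel in([0,2],[0,1],[0,1,2]):
    x0=np.array([.523,-.319,-.483])
    o=minimize(lambda p:ks(p)[sel].sum(),x0,method="Nelder-Mead",options=dict(initial_simplex=[x0,x0+[.01,0,0],x0+[0,.01,0],x0+[0,0,.15]]))
    d=tf(o.x,[[-8,0,129]])[0]-st["ee_pos"];print(sel,o.x,np.degrees(o.x[2]),ks(o.x),"tool shift mm",R.from_quat(st["eef_rot"]).as_matrix().T@d*1000)
print(proj(w,st["ee_pos"]))
E
python3 fit2.py
```

```text
97.625 367.0 379.875 178.0 189.875
119.5 151.0 161.875 214.0 229.875
583.625 249.0 270.875 170.0 198.875
[0, 2] [ 0.52570691 -0.32039578 -0.48039629] -27.524679931917383 [0.1445192  0.31726508 0.09467978] tool shift mm [  1.93525217   2.53329786 133.618956  ]
[0, 1] [ 0.52526022 -0.32025653 -0.42433704] -24.312721389777415 [0.15311203 0.29913897 0.1306143 ] tool shift mm [  1.40202452   2.08783304 133.61906053]
[0, 1, 2] [ 0.52593887 -0.32031966 -0.43888737] -25.14639384041017 [0.15436893 0.30758659 0.09402359] tool shift mm [  1.77879922   2.71143904 133.61903121]
[[256.63209937 236.31886539]]
```

```bash
python3 -m crank '[[[2,2.5,30,0,1],[2,2.5,65,0,1],[2,2.5,100,0,1],[2,2.5,125,0,1],[2,2.5,143,0,1],[2,2.5,152,0,1],[2,2.5,152,0,1],[2,2.5,152,0,1],[2,2.5,152,0,-0.2],[2,2.5,152,0,-0.4],[2,2.5,152,0,-0.6],[2,2.5,152,0,-1],[2,2.5,152,0,-1],[2,2.5,152,0,-1],[2,2.5,152,0,-1],[2,2.5,152,0,-1]]]' 40
```

```text
time: 3.2
ee_pos: [0.5192, -0.3157, 0.1106]
eef_rot: [0.856, 0.517, 0.0, 0.0]
ft_force: [-0.1, -0.2, 0.6]
width: 0.0311
grip_force: 0.0
```

```bash
python3 -m crank '[[[0,0,0,0,-1],[0,0,0,0,-1],[0,0,0,0,-1],[0,0,0,0,-1],[0,0,0,0,-1],[0,0,0,0,-1]]]' 40; python3 -m crank '[[[0,0,-10,0,-1],[0,0,-25,0,-1],[0,0,-45,0,-1],[0,0,-70,0,-1],[0,0,-100,0,-1],[0,0,-130,0,-1],[0,0,-130,0,-1],[0,0,-130,0,-1]]]' 40
```

```text
time: 3.8
ee_pos: [0.5192, -0.3157, 0.1105]
eef_rot: [0.856, 0.517, -0.0, -0.0]
ft_force: [-0.1, -0.7, -0.3]
width: 0.0199
grip_force: 39.5
time: 4.6
ee_pos: [0.5195, -0.3157, 0.2415]
eef_rot: [0.856, 0.517, 0.0, 0.001]
ft_force: [0.3, -0.4, -3.8]
width: 0.0197
grip_force: 39.5
```

```bash
python3 -m crank '[[[10,-3,-20,0,-1],[40,-10,-50,-2,-1],[80,-20,-80,-5,-1],[120,-30,-90,-8,-1],[160,-40,-90,-11,-1],[200,-50,-90,-14,-1],[240,-60,-90,-17,-1],[280,-68,-90,-20,-1],[320,-77,-90,-23.3,-1],[360,-86,-90,-23.3,-1],[400,-95,-90,-23.3,-1],[430,-102,-90,-23.3,-1],[450,-107,-90,-23.3,-1],[466,-110,-90,-23.3,-1],[466,-110,-90,-23.3,-1],[466,-110,-90,-23.3,-1],[466,-110,-90,-23.3,-1],[466,-110,-90,-23.3,-1]]]' 40
python3 - <<'E'
from bench import r
from h import *
import pickle
w=r.camera("wrist");s=r.camera("scene");t=r.camera("top");st=r.read_state()
pickle.dump((w,s,t,st),open("w2.pkl","wb"));print(w["eye"],st["ee_pos"],st["eef_rot"],st["joint_positions"])
cv2.imwrite("pics/w2.png",cv2.cvtColor(w["image"],cv2.COLOR_RGB2BGR))
a=np.hstack([crop(s,262,100,130,150,3),crop(t,140,105,130,150,3)]);cv2.imwrite("pics/s2.png",a)
E
```

```text
time: 6.4
ee_pos: [0.6386, 0.1466, 0.3307]
eef_rot: [0.734, 0.679, -0.0, 0.0]
ft_force: [-0.3, 0.0, -3.7]
width: 0.0199
grip_force: 39.5
[0.64392147 0.21642958 0.49228202] [0.63846228 0.14735571 0.33071911] [7.34034886e-01 6.79111725e-01 6.78557083e-06 2.26601409e-04] [ 0.10228314  0.43477793 -0.60032431  1.15623605  0.24095176  1.6178576
 -0.51947414]
```

View pics/w2.png

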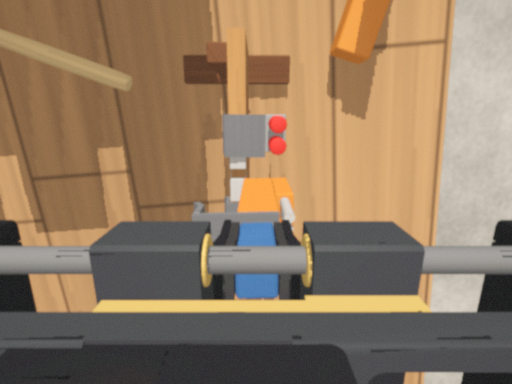

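View pics/s2.png

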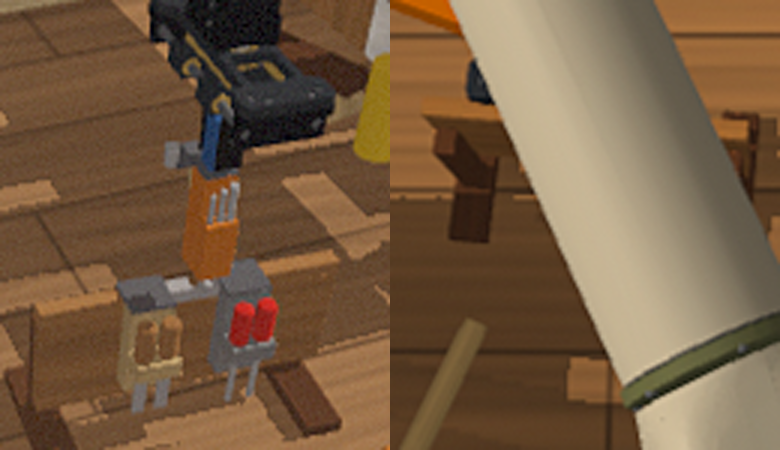

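The wrist view shows the rail at columns 228–245, the driver block at rows 114–157, and the slot between the bright insert pieces at about rows 168–178. In the scene view the holder hangs upright above the gap with its bits to the front. One enlarged crop will refine this.

```bash
python3 - <<'E'
from h import *
import pickle
w=pickle.load(open("w2.pkl","rb"))[0]
c=crop(w,190,20,110,200,4);cv2.imwrite("pics/w2c.png",cv2.transpose(c))
E
```

```text
(no output)
```

View pics/w2c.png

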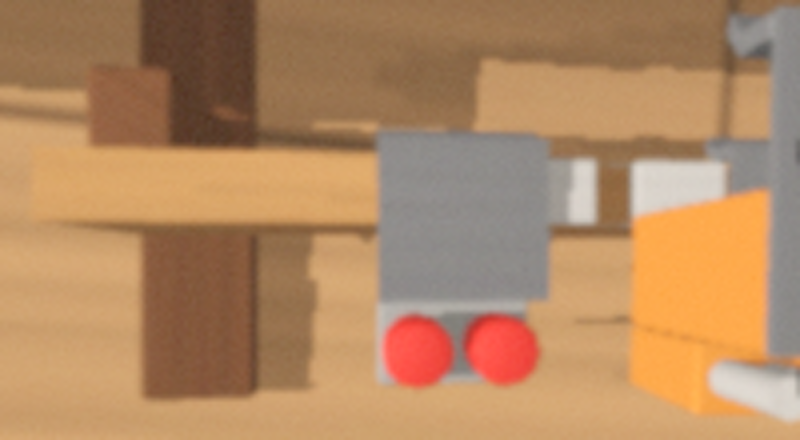

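```bash
python3 - <<'E'
from h import *
import pickle
w,s,t,st=pickle.load(open("w2.pkl","rb"))
g=lambda x,y,z:onz(w,(y/4+190-.4,x/4+20-.4),z)
for n,a in dict(endF=(32,222,.176),endB=(35,148,.176),F=(375,224,.176),B=(375,148,.176),iF=(580,224,.175),iB=(580,158,.175),slotL=(598,190,.175),slotR=(631,190,.175),slotRb=(631,190,.161),drvOut=(378,220,.18),drvIn=(549,220,.18),lip=(775,8,.3307-.1105+.104)).items(): print(n,(g(*a)*1000).round(1))
M=R.from_quat(st["eef_rot"]).as_matrix();print(M.round(4),st["ee_pos"])
E
```

```text
endF [639.5 297.6 176. ]
endB [621.6 298.3 176. ]
F [632.9 218.1 176. ]
B [613.4 219.6 176. ]
iF [628.2 164.7 175. ]
iB [610.4 166.1 175. ]
slotL [618.5 160.5 175. ]
slotR [617.7 151.4 175. ]
slotRb [616.5 148.5 161. ]
drvOut [632.  217.4 180. ]
drvIn [628.1 173.9 180. ]
lip [600.7 162.2 324.2]
[[ 7.76e-02  9.97e-01  3.00e-04]
 [ 9.97e-01 -7.76e-02 -3.00e-04]
 [-3.00e-04  3.00e-04 -1.00e+00]] [0.63846228 0.14735571 0.33071911]
```

```bash
python3 -m crank '[[[3.3,6.3,0,0,-1],[3.3,6.3,15,0,-1],[3.3,6.3,30,0,-1],[3.3,6.3,45,0,-1],[3.3,6.3,60,0,-1],[3.3,6.3,72,0,-1],[3.3,6.3,84,0,-1],[3.3,6.3,94,0,-1],[3.3,6.3,102,0,-1],[3.3,6.3,108,0,-1],[3.3,6.3,110,0,-1],[3.3,6.3,110,0,-1],[3.3,6.3,110,0,-1]]]' 40
python3 - <<'E'
from bench import r
from h import *
w=r.camera("wrist");s=r.camera("scene");st=r.read_state();print(st["ee_pos"],st["ft_force"],st["torque"])
b=cv2.transpose(crop(w,180,90,130,150,4));a=cv2.resize(crop(s,280,130,90,90,6),(520,520))[:, :]
cv2.imwrite("pics/v3.png",np.hstack([cv2.resize(crop(s,285,140,70,90,6),(404,520)),b[:, :390]*1 if 0 else cv2.resize(b,(390,338)) if 0 else cv2.copyMakeBorder(cv2.resize(b,(390,338)),0,182,0,0,cv2.BORDER_CONSTANT)]))
E
```

```text
time: 7.85
ee_pos: [0.6452, 0.151, 0.2211]
eef_rot: [0.734, 0.679, 0.0, 0.0]
ft_force: [0.2, -0.3, -3.4]
width: 0.0197
grip_force: 39.5
[0.64518093 0.15096044 0.22108144] [-0.53203987  0.42667226 -3.39432082] [-0.00685389 -0.04297748 -0.01592826]
```

View pics/v3.png

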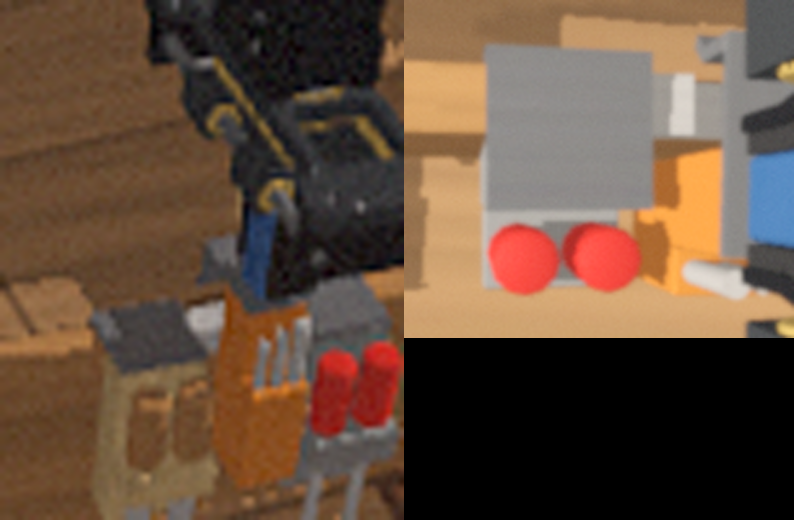

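The scene view shows the block in front of the rail between the neighbours, touching nothing. I'll feel for the rail's front face in -x.

```bash
f(){ grep -E "ee_pos|ft_force"; }
python3 -m crank '[[[0,-1,0,0,-1],[0,-2,0,0,-1],[0,-3,0,0,-1],[0,-4,0,0,-1],[0,-4,0,0,-1],[0,-4,0,0,-1]]]' | f
python3 -m crank '[[[0,-0.5,0,0,-1],[0,-1,0,0,-1],[0,-1,0,0,-1],[0,-1,0,0,-1]]]' | f
python3 -m crank '[[[0,-0.5,0,0,-1],[0,-1,0,0,-1],[0,-1,0,0,-1],[0,-1,0,0,-1]]]' | f
python3 -m crank '[[[0,-0.5,0,0,-1],[0,-1,0,0,-1],[0,-1,0,0,-1],[0,-1,0,0,-1]]]' | f
```

```text
ee_pos: [0.641, 0.1511, 0.2206]
ft_force: [-0.9, -0.5, -3.9]
ee_pos: [0.64, 0.1512, 0.2206]
ft_force: [-1.3, -1.0, -3.7]
ee_pos: [0.6394, 0.1512, 0.2206]
ft_force: [3.4, -0.1, -5.5]
ee_pos: [0.639, 0.151, 0.2206]
ft_force: [7.5, 0.0, -7.1]
```

Contact came at x≈0.6397, so the centre of the throat is at about 0.642. Back off there and lower until it rides.

```bash
f(){ grep -E "time|ee_pos|ft_force"; }
python3 -m crank '[[[0,2,0,0,-1],[0,4,0,0,-1],[0,4,0,0,-1],[0,4,4,0,-1],[0,4,8,0,-1],[0,4,8,0,-1]]]' | f
python3 -m crank '[[[0,0,3,0,-1],[0,0,6,0,-1],[0,0,9,0,-1],[0,0,12,0,-1],[0,0,14,0,-1],[0,0,14,0,-1],[0,0,14,0,-1]]]' | f
```

```text
time: 10.35
ee_pos: [0.6415, 0.151, 0.2115]
ft_force: [0.1, -0.0, -3.5]
time: 11.05
ee_pos: [0.642, 0.1511, 0.1986]
ft_force: [0.2, 0.9, -3.2]
```

```bash
f(){ grep -E "ee_pos|ft_force"; }
python3 -m crank '[[[0,0,1,0,-1],[0,0,3,0,-1],[0,0,3,0,-1],[0,0,3,0,-1]]]' | f
python3 -m crank '[[[0,0,1,0,-1],[0,0,1,0,-1],[0,0,1,0,-1]]]' | f
python3 -m crank '[[[0,0,1,0,-1],[0,0,1,0,-1],[0,0,1,0,-1]]]' | f
python3 -m crank '[[[0,0,1,0,-1],[0,0,1,0,-1],[0,0,1,0,-1]]]' | f
```

```text
ee_pos: [0.6419, 0.1511, 0.1955]
ft_force: [0.6, 0.5, -3.3]
ee_pos: [0.642, 0.1511, 0.1945]
ft_force: [0.1, -0.1, -2.9]
ee_pos: [0.642, 0.1511, 0.1936]
ft_force: [1.0, 0.1, -3.2]
ee_pos: [0.6421, 0.1512, 0.1934]
ft_force: [-3.1, -0.8, 5.2]
```

Riding on the insert with about 8.5 N at z=0.1934. Now sweep +y (tool +x).

```bash
f(){ grep -E "ee_pos|ft_force"; }
for i in 1; do
python3 -m crank '[[[0.5,0,0,0,-1],[1,0,0,0,-1],[1,0,0,0,-1]]]' | f
python3 -m crank '[[[0.5,0,0,0,-1],[1,0,0,0,-1],[1,0,0,0,-1]]]' | f
python3 -m crank '[[[0.5,0,0,0,-1],[1,0,0,0,-1],[1,0,0,0,-1]]]' | f
python3 -m crank '[[[0.5,0,0,0,-1],[1,0,0,0,-1],[1,0,0,0,-1]]]' | f
done
```

```text
ee_pos: [0.6422, 0.1513, 0.1934]
ft_force: [-3.4, -3.2, 6.2]
ee_pos: [0.6423, 0.1516, 0.1933]
ft_force: [-2.6, -4.7, 6.7]
ee_pos: [0.6426, 0.1525, 0.1933]
ft_force: [-2.5, -3.9, 6.6]
ee_pos: [0.6428, 0.1534, 0.1933]
ft_force: [-1.9, -5.2, 4.9]
```

```bash
f(){ grep -E "ee_pos|ft_force"; }
python3 -m crank '[[[0.5,0,0,0,-1],[1,0,0,0,-1],[1,0,0,0,-1]]]' | f
python3 -m crank '[[[0.5,0,0,0,-1],[1,0,0,0,-1],[1,0,0,0,-1]]]' | f
python3 -m crank '[[[0.5,0,0,0,-1],[1,0,0,0,-1],[1,0,0,0,-1]]]' | f
```

```text
ee_pos: [0.6428, 0.1552, 0.1928]
ft_force: [0.2, -0.3, -3.0]
ee_pos: [0.6421, 0.1576, 0.1919]
ft_force: [0.0, 0.8, -3.1]
ee_pos: [0.6424, 0.1579, 0.1923]
ft_force: [-0.1, -2.2, -3.7]
```

It dropped free at y≈0.155–0.1575. Centre and lower.

```bash
f(){ grep -E "time|ee_pos|ft_force"; }
python3 -m crank '[[[-1,0,0,0,-1],[-1.5,0,0,0,-1],[-1.5,0,0,0,-1],[-1.5,0,1,0,-1],[-1.5,0,2,0,-1],[-1.5,0,2,0,-1]]]' | f
python3 -m crank '[[[0,0,1,0,-1],[0,0,2,0,-1],[0,0,2,0,-1]]]' | f
python3 -m crank '[[[0,0,1,0,-1],[0,0,2,0,-1],[0,0,2,0,-1]]]' | f
python3 -m crank '[[[0,0,0.5,0,-1],[0,0,1,0,-1],[0,0,1,0,-1]]]' | f
```

```text
time: 15.05
ee_pos: [0.6423, 0.1566, 0.1903]
ft_force: [-0.4, 0.2, -4.1]
time: 15.35
ee_pos: [0.6423, 0.1565, 0.1883]
ft_force: [-0.1, -0.4, -2.6]
time: 15.65
ee_pos: [0.6423, 0.1565, 0.1863]
ft_force: [0.5, 0.2, -3.3]
time: 15.95
ee_pos: [0.6424, 0.1566, 0.1856]
ft_force: [0.7, 1.0, -3.5]
```

```bash
f(){ grep -E "time|ee_pos|ft_force"; }
python3 -m crank '[[[0,0,0.5,0,-1],[0,0,0.5,0,-1],[0,0,0.5,0,-1]]]' | f
python3 -m crank '[[[0,-1,0,0,-1],[0,-2,0,0,-1],[0,-2.5,0,0,-1],[0,-2.5,0,0,-1]]]' | f
python3 -m crank '[[[0,-0.5,0.3,0,-1],[0,-0.5,0.5,0,-1],[0,-0.5,0.5,0,-1]]]' | f
```

```text
time: 16.25
ee_pos: [0.6425, 0.1566, 0.1855]
ft_force: [-1.9, -0.3, 3.5]
time: 16.65
ee_pos: [0.6404, 0.1567, 0.1856]
ft_force: [3.7, -0.1, 3.8]
time: 16.95
ee_pos: [0.6403, 0.1568, 0.1856]
ft_force: [4.4, -0.9, 6.2]
```

Seated 7.8 mm below the riding height, with its back against the rail. Release and retreat.

```bash
f(){ grep -E "time|ee_pos|ft_force|width|grip"; }
python3 -m crank '[[[0,0,0,0,-0.4],[0,0,0,0,-0.2],[0,0,0,0,0],[0,0,0,0,0],[0,0,0,0,0],[0,0,0,0,0]]]' 5| f
python3 -m crank '[[[0,0,-8,0,0],[0,0,-20,0,0],[0,0,-40,0,0],[0,0,-70,0,0],[0,0,-100,0,0],[0,0,-130,0,0],[0,0,-130,0,0],[0,0,-130,0,0]]]' | f
python3 - <<'E'
from bench import r
from h import *
w=r.camera("wrist");s=r.camera("scene")
cv2.imwrite("pics/v4.png",np.hstack([crop(s,285,130,80,120,5),cv2.resize(crop(w,170,90,160,180,4),(390,439))[:439] if 0 else cv2.copyMakeBorder(cv2.resize(crop(w,190,100,130,180,4),(390,540)),0,60,0,0,cv2.BORDER_CONSTANT)]))
E
```

```text
time: 17.55
ee_pos: [0.6393, 0.1568, 0.1844]
ft_force: [0.3, -0.7, -0.5]
width: 0.0433
grip_force: 0.0
time: 18.35
ee_pos: [0.6396, 0.1571, 0.3159]
ft_force: [0.2, -0.6, -1.0]
width: 0.0432
grip_force: 0.0
```

View pics/v4.png

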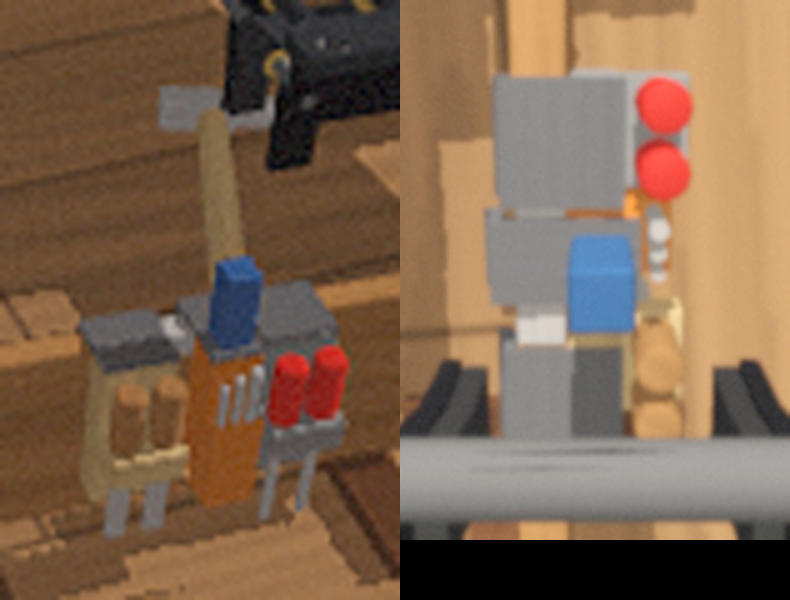

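The holder hangs upright and flush between undisturbed neighbours, with its plate level with theirs, its bits to the front and the gripper clear. I'm handing in.

```bash
python3 -c "
from bench import r
print(r.close_job())"
```

```text
the job is handed in; nothing more can be done
None
```

The drill-bit holder hangs in the gap with its bits to the front, its key felt fully home in the slot (7.8 mm below riding height), and the neighbours looking undisturbed in the last pictures; I handed the job in after about 18 s of robot time, and no verdict came back.

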